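# Slide the tube-insert cover plate out over the end of the ledge

### The arm

A 7-joint arm with a two-finger parallel gripper is mounted at the origin on the work surface. World frame = base frame: x ahead of the robot, y to its left, z up, the work surface at z = 0. Lengths are in m, angles in rad, forces in N, time in s.
With the tool pointing down it reaches from about 0.425 to 0.875 m from the base axis. Payload 8.4 kg.
Tool frame: the origin (TCP) lies on the centre line of the jaws, within the pads' length; the fingertips stand 11 mm ahead of it and the grasp point (between the pads) lies 8 mm behind it (robot.tip_extent is the distance from the TCP to the fingertips, in m); z points along the fingers, y is the direction in which the jaws open and shut (so a half turn about z gives the same grasp; the last joint's range is limited). The gripper opens to 87 mm and grips with 3 to 60 N. Pads are 19 mm wide; open, the fingers measure 117 mm over their backs; the gripper's body (75 mm by 190 mm) begins 51 mm behind the grasp point.
Start: joints at [-1.266, 0.333, 0.04, 1.465, -0.013, 1.343, -0.059], TCP at [0.255, 0.598, 0.234] pointing down, gripper open.
Joint ranges: [-2.58, 2.58], [-0.38, 2.09], [-1.3, 1.39], [0.25, 2.4], [-1.5, 4.64], [0.08, 2.09], [-2.65, 2.65]. Speed limits (rad/s): [2.22, 2.22, 2.79, 2.79, 3.14, 3.14, 3.14].

### API

Orientations are given as a unit quaternion [w, x, y, z].
In Python, from cell import robot gives the robot as it stands.
- The arm moves only by the tool drive_tool, never from a script. Its argument "targets" is a list of rows, each a list of 6 numbers: the shift along the tool's x, y, z as a fraction of full scale, then the turn, a rotation vector about the tool's x, y, z as a fraction of full scale. A call has 1 to 8 rows; each row shifts and turns the pose as measured when the row begins, along the tool's axes as they then stand; what a row does not reach is not made up. Full scale, the value 1, is 0.3 m for a shift and pi rad for a turn. A row lasts 1/12 s, in which the tool goes at most 41.7 mm and 7.16 degrees, less where a joint would pass 70% of its speed; a pose out of reach is approached as far as the arm can. A call with a number of a shift or a turn outside -1 to 1 is refused whole. A call with a gripper value outside its range is refused whole. "gripper" is the opening, from 0 (shut) to 1 (fully open), set as the call begins (left out, the last holds). The fingers move at their own pace and stop on an object; "force" is the grip in N (left out, the last holds). Time passes only in rows, so rows that do not move let the fingers close. It gives the time, the measured TCP pose, the force and the opening at its end, in the units of the state.
- robot.get_obs(): the state, without advancing time (a new reading comes with each control period).
- robot.snapshot(name): name is "scene" or "side" or "wrist"; returns a dict with "color" (400x640x3 uint8, red, green, blue), "fovy" (degrees; the focal length in pixels is half the picture's height over the tangent of half this angle, whatever the lens; pixels are square), "cx", "cy" (the principal point, pixels), "D" ([k1, k2, p1, p2, k3] as OpenCV has them; the pictures are not rectified), "cam_to_world" (4x4, takes a point from camera to world coordinates). Camera axes: x right, y down, z forward; pixel columns grow to the right and rows downward; lengths in m; the calibration is good to about 2 mm. A picture is of the moment at which its call begins. There is no depth.
- robot.sign_off(): hands the job in, once; it reports no verdict.
Trained networks look in the newest picture that a camera, given by its name, has taken for a name from the list of things; names that differ only in an ending like _2 or _b are one class to them, and where a whole thing is asked for, a point or a joint stands for the part that bears it (a point fixed in the world has none). Each returns a list of dicts, best first, with "conf" (0 to 1); they miss things now and then, are a little off and sometimes report something else, mostly with a low value. They report only what shows in the picture. A call takes as long as a camera call.
- robot.recognise(camera, thing): "at" ([column, row] in pixels, amid what is visible of it).
- robot.cut_out(camera, thing): "mask" (400x640 bool, what is visible of it) and "at" ([column, row] in pixels, amid what is visible of it).
The state is a dict: "t": time; "joint_pos": joint angles; "qd": joint speeds; "joint_efforts": joint torques, N m; "position": TCP position; "orientation": TCP orientation; "force": force on the tool from outside, world axes, zero at the start; "wrist_torque": the same for the moment, N m; "width": finger opening in m.
Only numpy, scipy, OpenCV 4.12 (cv2) and the standard library are available. Lean on these libraries where they do the work, as an engineer would, in place of code of your own. Each camera call takes 0.05 s, during which the arm holds its last target.

### The job

On the low two-lane ledge lie two flat metal plates of the same size. With your fingertips, push the plate with the six holes along its lane towards the ledge's open end, the one without the end wall, until about 3 cm of it sticks out past the ledge, so that its edge can be got hold of later; it must stay flat in its lane. Only push it: never lift, carry or tip it, leave the plain plate and everything else where they are, and move clear when done.

Things in the scene. Friction and masses are not known exactly. Their poses are not given: they have to be found in the camera images.
- ledge: Fixed near-black block, 172 (x) by 320 (y) by 60 mm high, yawed up to 0.35 rad; origin: centre of underside. Its flat top has two 80 mm wide lanes along y, centred at x = -42 and +42 mm, between ribs 4 mm thick, 8 mm high at x = -84, 0, +84 mm. The +y end is open, nothing within 60 mm beyond it; the -y end has a wall 6 mm thick, 16 mm high.
- ledge_end (a point): The middle of the ledge's open (+y) end, on top: 160 mm from the ledge's origin along its y, 60 mm above the bench; axes as the ledge.
- cover: The plate to push: loose bare aluminium, 70 (x) by 110 (y) by 6 mm thick, 80 to 150 g, six 20 mm holes at x = -17, 17 and y = -34, 0, 34 mm. Flat in either lane, its y towards the open end (up to 0.04 rad askew); origin: centre of underside. Starts with its leading edge 15 to 85 mm inside the open end. Friction under 1.5 N; stops when no longer pushed.
- cover_edge (a point): The middle of the cover plate's leading edge, nearest the open end, on its underside: 55 mm from the plate's origin along its y. The edge to push on is the opposite one, at y = -55 mm.
- blank: The plain plate without holes, bare aluminium, 70 by 110 by 6 mm, lying flat in the other lane, to be left alone; origin at the centre of its underside.
- jar: Bystander: small loose jar, 32 mm across, 42 mm high, standing on the ledge near the wall end of one lane (its centre 20 to 32 mm from that end); origin at the centre of its foot.
- rotor_nut: Bystander: loose stepped steel nut, 34 mm across, 34 mm high, standing on the ledge near the wall end of the other lane; origin at the centre of its foot.
- insert: Bystander: loose eight-sided tube insert, 100 mm across and 45 mm high, with three capped tubes showing up to 61 mm, on the bench 290 to 350 mm from the ledge's centre, off its open end; origin at the centre of its foot.
- insert2: Bystander: the same kind of insert with one capped tube, on the bench off the wall end of the ledge, 240 to 300 mm from the ledge's centre; origin at the centre of its foot.
- beaker: Bystander: loose glass beaker, 72 mm across, 75 mm high, on the bench beyond the ledge (+x side), its centre 130 to 150 mm from the ledge's middle line; origin at the centre of its foot.
- reagent: Bystander: loose white bottle, 56 mm across, 95 mm high, on the bench beyond the ledge (+x side), 122 to 145 mm from its middle line; origin at the centre of its foot.

How it is judged:
By the outcome, as a careful person would: the job done as asked, in the order asked, and still so for the second after the job is handed in, with the robot touching nothing.
It also fails if it takes over 48 s, if anything falls off the work surface, if the arm or the gripper's body presses on something with over 40 N, if the wrist force passes 120 N, or if a joint passes its speed limit or range.

## Working session

There is one attempt and no reset: what is moved stays moved. The work goes in short steps, Python scripts to look and compute and a tool call to move; the robot and the scene stay as the last step left them, time stands still between calls to the robot, and variables do not carry over. Pictures are saved under pics/ and viewed, and the job is handed in when it is done.

Besides the shell and the picture viewer there is one more tool, called after "Call:" as name(argument=value, ...), one argument or row to a line, values as JSON. drive_tool: Moves the arm, as the interface text tells. Its arguments: {"type":"object","properties":{"targets":{"type":"array"},"gripper":{"type":"number"},"force":{"type":"number"}},"required":["targets"]}

```bash
mkdir -p pics; ls
python3 - <<'E'
from cell import robot
import cv2,pickle
d={}
for n in ["scene","side","wrist"]:
    s=robot.snapshot(n); d[n]=s; cv2.imwrite(f"pics/{n}0.png",s["color"][:,:,::-1])
    print(n,s["fovy"],s["cx"],s["cy"],s["D"]); print(s["cam_to_world"])
pickle.dump(d,open("s0.pkl","wb"))
o=robot.get_obs();print(o["t"],o["position"],o["orientation"],o["width"])
E
```

```text
pics
scene 50.54958708794475 318.63678550387556 202.9757519980953 [-0.00789823  0.          0.          0.          0.        ]
[[ 0.38693662  0.70714361 -0.59180061  1.19046913]
 [ 0.92197395 -0.2858169   0.26129051 -0.20697214]
 [ 0.0156233  -0.64672762 -0.76256102  0.80154646]
 [ 0.          0.          0.          1.        ]]
side 49.04964965006197 323.5037135386489 192.79780253482397 [-0.02397203  0.          0.          0.          0.        ]
[[ 0.68903515 -0.43032552  0.5831385   0.01965918]
 [-0.7246432  -0.42138732  0.54527512 -0.53674168]
 [ 0.01108137 -0.79828107 -0.60218314  0.71499809]
 [ 0.          0.          0.          1.        ]]
wrist 60.261188980156 322.0475114301706 191.45480846343096 [0.02288811 0.         0.         0.         0.        ]
[[ 0.39252317  0.88597993  0.24691119  0.18774335]
 [ 0.91974124 -0.37774247 -0.10670838  0.62678619]
 [-0.00127264  0.26897992 -0.96314494  0.38424216]
 [ 0.          0.          0.          1.        ]]
0.15 [0.25525161 0.59741641 0.23289114] [-1.00074592e-04  2.00523532e-01  9.79688697e-01 -6.00061730e-04] 0.08691386587512201
```

View pics/scene0.png

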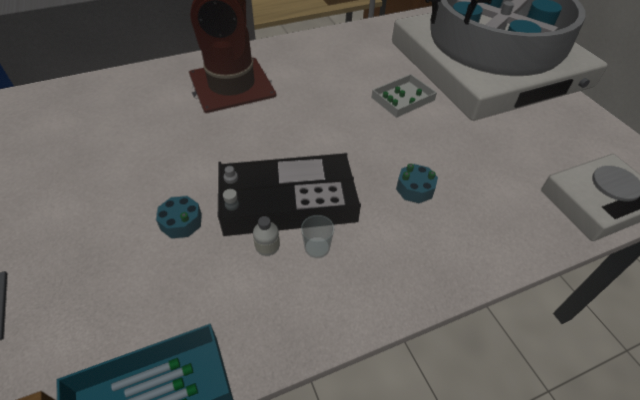

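View pics/side0.png

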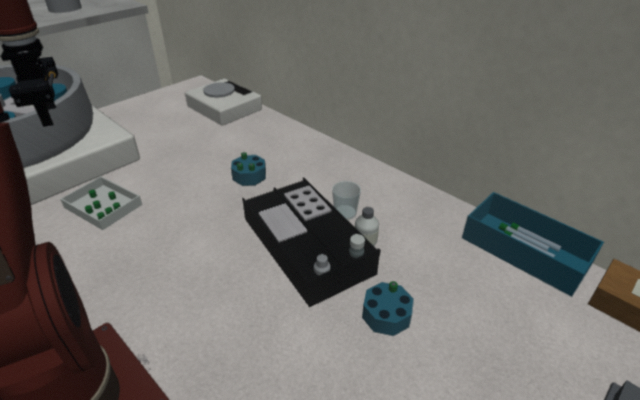

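View pics/wrist0.png

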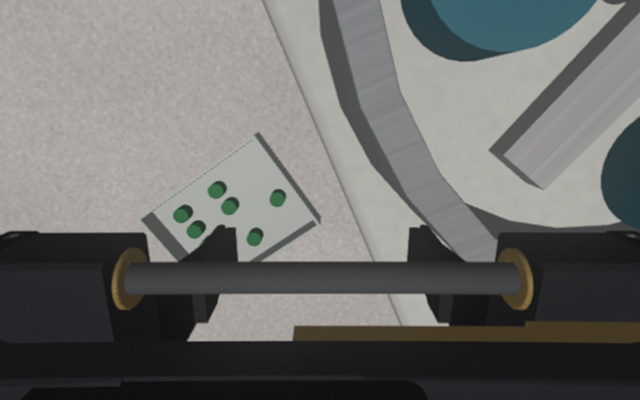

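The scene picture shows the cover at about (320,194) in the outer lane, with the jar at (231,199) behind it. The blank is at (302,170), the open end is on the right by the insert (417,182), and the beaker and bottle stand beside the cover's lane. Next I'll measure with masks.

```bash
cat > h.py <<'E'
import numpy as np, cv2
def K(s):
    f=200/np.tan(np.radians(s["fovy"])/2)
    return np.array([[f,0,s["cx"]],[0,f,s["cy"]],[0,0,1.]])
def proj(s,P):
    T=np.linalg.inv(s["cam_to_world"]); r,_=cv2.Rodrigues(T[:3,:3])
    return cv2.projectPoints(np.asarray(P,float).reshape(-1,3),r,T[:3,3],K(s),np.array(s["D"]))[0].reshape(-1,2)
def plane(s,uv,z):
    n=cv2.undistortPoints(np.asarray(uv,float).reshape(-1,1,2),K(s),np.array(s["D"])).reshape(-1,2)
    d=np.c_[n,np.ones(len(n))]@s["cam_to_world"][:3,:3].T; o=s["cam_to_world"][:3,3]
    return o+d*((z-o[2])/d[:,2])[:,None]
def ray2(s1,u1,s2,u2):
    A=[];b=[]
    for s,u in((s1,u1),(s2,u2)):
        o=s["cam_to_world"][:3,3]; p=plane(s,[u],0)[0]-o; p/=np.linalg.norm(p)
        M=np.eye(3)-np.outer(p,p); A.append(M); b.append(M@o)
    return np.linalg.lstsq(np.vstack(A),np.hstack(b),rcond=None)[0]
E
python3 - <<'E'
from cell import robot
from h import *
import pickle
d=pickle.load(open("s0.pkl","rb")); out={}
for n in ["scene","side"]:
    for th,z in [("cover",.066),("blank",.066),("ledge",.06),("jar",.08),("rotor_nut",.077),("beaker",.04),("reagent",.05),("insert",.04),("insert2",.04)]:
        r=robot.cut_out(n,th)
        if not r: print(n,th,"none"); continue
        r=r[0]; out[n,th]=r
        print(n,th,round(r["conf"],2),np.round(r["at"],1),r["mask"].sum(),np.round(plane(d[n],[r["at"]],z)[0],3))
pickle.dump(out,open("m0.pkl","wb"))
for n,(x0,y0) in {"scene":(200,140),"side":(230,165)}.items():
    c=d[n]["color"][y0:y0+140,x0:x0+175,::-1]
    c=cv2.resize(c,None,fx=4.5,fy=4.2,interpolation=cv2.INTER_CUBIC)
    c=np.clip(c.astype(float)*2.2,0,255).astype(np.uint8)
    cv2.imwrite(f"pics/z_{n}0.png",c)
E
```

```text
scene cover 0.49 [232.3 197.2] 238 [ 0.529 -0.132  0.066]
scene blank 0.64 [300.5 169.5] 856 [0.504 0.045 0.066]
scene ledge 0.98 [276.4 194.6] 7176 [ 0.554 -0.034  0.06 ]
scene jar none
scene rotor_nut 0.69 [227.1 176.5] 200 [ 0.472 -0.127  0.077]
scene beaker 0.74 [317.5 231.4] 1096 [0.675 0.019 0.04 ]
scene reagent 0.76 [264.5 236.4] 837 [ 0.651 -0.096  0.05 ]
scene insert 0.79 [414.8 180.8] 1226 [0.622 0.303 0.04 ]
scene insert2 0.79 [414.8 180.8] 1226 [0.622 0.303 0.04 ]
side cover 0.95 [302.7 201.2] 903 [0.589 0.064 0.066]
side blank 0.88 [283.6 221.6] 1038 [0.507 0.041 0.066]
side ledge 0.71 [312.7 249.8] 7562 [ 0.493 -0.065  0.06 ]
side jar 0.84 [357.5 246.9] 316 [ 0.549 -0.14   0.08 ]
side rotor_nut 0.69 [323.3 265.8] 238 [ 0.463 -0.124  0.077]
side beaker 0.7 [345.8 198.2] 814 [0.696 0.019 0.04 ]
side reagent 0.7 [367.2 225.7] 564 [ 0.643 -0.093  0.05 ]
side insert 0.57 [388.1 309.7] 2159 [ 0.492 -0.267  0.04 ]
side insert2 0.57 [388.1 309.7] 2159 [ 0.492 -0.267  0.04 ]
```

View pics/z_scene0.png

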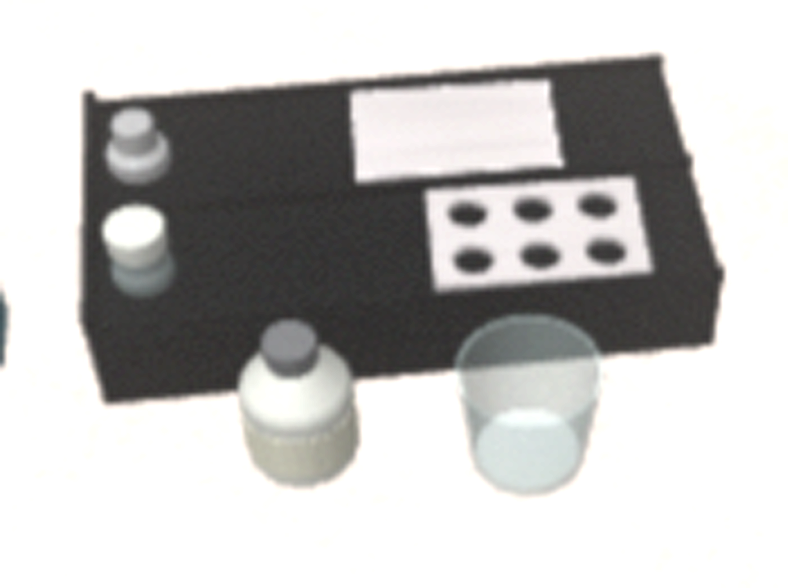

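View pics/z_side0.png

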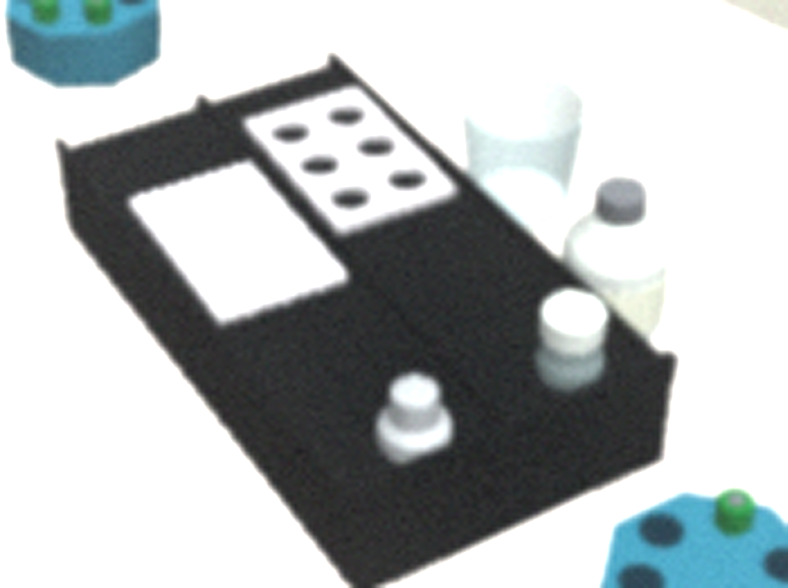

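```bash
cat > fit.py <<'E'
from h import *
import pickle
from scipy.optimize import least_squares
d=pickle.load(open("s0.pkl","rb"))
L={"scene":([(660,57),(690,158),(721,268),(715,342),(88,93),(82,318),(107,402)],
 [(-84,160,68),(0,160,68),(84,160,68),(86,160,0),(-86,-160,76),(86,-160,76),(86,-160,0)]),
"side":([(60,143),(203,98),(333,57),(72,230),(672,357),(660,458)],
 [(-86,160,68),(0,160,68),(84,160,68),(-86,160,0),(86,-160,76),(86,-160,0)])}
C={"scene":([(425,190),(635,178),(652,271),(436,291)],[(-35,-55,66),(-35,55,66),(35,55,66),(35,-55,66)]),
"side":([(245,124),(357,86),(457,188),(343,235)],[(-35,55,66),(35,55,66),(35,-55,66),(-35,-55,66)])}
B={"scene":([(350,93),(550,81),(563,166),(356,184)],[(-35,-55,66),(-35,55,66),(35,55,66),(35,-55,66)]),
"side":([(128,202),(250,160),(348,275),(220,325)],[(-35,55,66),(35,55,66),(35,-55,66),(-35,-55,66)])}
off={"scene":(200,140),"side":(230,165)}
def W(p,pts):
    P=np.array(pts)/1000.; c,s=np.cos(p[2]),np.sin(p[2])
    return np.c_[p[0]+c*P[:,0]-s*P[:,1],p[1]+s*P[:,0]+c*P[:,1],P[:,2]]
def fit(M,cams):
    def f(p): return np.concatenate([(proj(d[n],W(p,M[n][1]))-(np.array(M[n][0])/[4.5,4.2]+off[n])).ravel() for n in cams])
    r=least_squares(f,[.53,-.02,0]); return r.x,np.sqrt(np.mean(r.fun**2)),r.fun
for nm,M in (("ledge",L),("cover",C),("blank",B)):
    for cams in (["scene"],["side"],["scene","side"]):
        x,e,_=fit(M,cams); print(nm,cams,np.round(x,4),round(e,2))
l=fit(L,["scene","side"])[0]; c,s=np.cos(l[2]),np.sin(l[2]); R=np.array([[c,s],[-s,c]])
for nm,M in (("cover",C),("blank",B)):
    q=fit(M,["scene","side"])[0]; print(nm,"in ledge",R@(q[:2]-l[:2]),q[2]-l[2])
print("jar/nut/beaker/reagent/ins")
o=pickle.load(open("m0.pkl","rb"))
for a,b in ((("scene","cover"),("side","jar")),(("scene","rotor_nut"),)*1+(("side","rotor_nut"),),(("scene","beaker"),("side","beaker")),(("scene","reagent"),("side","reagent"))):
    p=ray2(d["scene"],o[a]["at"],d["side"],o[b]["at"]); print(b[1],np.round(p,3),"ledge",np.round(R@(p[:2]-l[:2]),3))
E
python3 fit.py
```

```text
ledge ['scene'] [ 0.5366 -0.     -0.2565] 0.68
ledge ['side'] [ 0.5362 -0.0021 -0.2633] 0.99
ledge ['scene', 'side'] [ 0.5368 -0.0008 -0.2601] 0.9
cover ['scene'] [ 0.5983  0.0559 -0.2845] 0.38
cover ['side'] [ 0.5946  0.0523 -0.274 ] 0.52
cover ['scene', 'side'] [ 0.5972  0.055  -0.2794] 0.73
blank ['scene'] [ 0.5096  0.0451 -0.283 ] 0.33
blank ['side'] [ 0.5046  0.0427 -0.2832] 0.4
blank ['scene', 'side'] [ 0.507   0.0447 -0.2836] 0.73
cover in ledge [0.04400526 0.0694853 ] -0.019298971046901203
blank in ledge [-0.04043426  0.03634294] -0.023540230803224704
jar/nut/beaker/reagent/ins
jar [ 0.547 -0.137  0.083] ledge [ 0.045 -0.129]
rotor_nut [ 0.466 -0.124  0.073] ledge [-0.037 -0.138]
beaker [0.685 0.013 0.052] ledge [0.14  0.051]
reagent [ 0.647 -0.093  0.046] ledge [ 0.13 -0.06]
```

```bash
cat > plan.py <<'E'
import sys
from cell import robot
from h import *
from scipy.spatial.transform import Rotation as Ro
l=np.array([.5368,-.0008,-.2640])
def lw(x,y): c,s=np.cos(l[2]),np.sin(l[2]); return np.array([l[0]+c*x-s*y,l[1]+s*x+c*y])
def tw(p): c,s=np.cos(l[2]),np.sin(l[2]); q=np.array(p[:2])-l[:2]; return np.array([c*q[0]+s*q[1],-s*q[0]+c*q[1]])
if __name__=="__main__":
    x,y,z=map(float,sys.argv[1:4]); n=int(sys.argv[4])
    o=robot.get_obs(); w=o["orientation"]; R=Ro.from_quat([w[1],w[2],w[3],w[0]])
    c,s=np.cos(l[2]),np.sin(l[2])
    Rt=Ro.from_matrix(np.array([[-s,c,0],[c,s,0],[0,0,-1]]).T if 0 else np.c_[[-s,c,0],[c,s,0],[0,0,-1]])
    tgt=np.r_[lw(x,y),z]; dp=tgt-o["position"]; rv=(R.inv()*Rt).as_rotvec()
    print("t",o["t"],"ledge xy",np.round(tw(o["position"]),4),"z",round(o["position"][2],4),"F",np.round(o["force"],2),"w",round(o["width"],4))
    print("j",np.round(o["joint_pos"],2),"target",np.round(tgt,3),"dist mm",round(1000*np.linalg.norm(dp),1),"rot deg",np.round(np.degrees(rv),1))
    for i in range(n):
        Ri=R*Ro.from_rotvec(rv*i/n)
        print("[%s],"%",".join("%.3f"%v for v in np.r_[Ri.inv().apply(dp/n)/.3,rv/n/np.pi]))
E
python3 plan.py 0.043 -0.018 0.17 20
```

```text
t 1.05 ledge xy [-0.4278  0.5043] z 0.2336 F [ 0.33 -0.32 -0.1 ] w 0.0869
j [-1.27  0.33  0.04  1.47 -0.01  1.34 -0.06] target [ 0.574 -0.029  0.17 ] dist mm 706.1 rot deg [-0. -0. 82.]
[-0.090,-0.075,0.011,-0.000,-0.000,0.023],
[-0.095,-0.069,0.011,-0.000,-0.000,0.023],
[-0.100,-0.062,0.011,-0.000,-0.000,0.023],
[-0.104,-0.054,0.011,-0.000,-0.000,0.023],
[-0.107,-0.047,0.011,-0.000,-0.000,0.023],
[-0.111,-0.039,0.011,-0.000,-0.000,0.023],
[-0.113,-0.031,0.011,-0.000,-0.000,0.023],
[-0.115,-0.023,0.011,-0.000,-0.000,0.023],
[-0.116,-0.015,0.011,-0.000,-0.000,0.023],
[-0.117,-0.006,0.011,-0.000,-0.000,0.023],
[-0.117,0.002,0.011,-0.000,-0.000,0.023],
[-0.117,0.010,0.011,-0.000,-0.000,0.023],
[-0.116,0.019,0.011,-0.000,-0.000,0.023],
[-0.114,0.027,0.011,-0.000,-0.000,0.023],
[-0.112,0.035,0.011,-0.000,-0.000,0.023],
[-0.109,0.043,0.011,-0.000,-0.000,0.023],
[-0.106,0.051,0.011,-0.000,-0.000,0.023],
[-0.102,0.058,0.011,-0.000,-0.000,0.023],
[-0.097,0.065,0.011,-0.000,-0.000,0.023],
[-0.092,0.072,0.011,-0.000,-0.000,0.023],
```

Call:
drive_tool(
  targets=[
    [-0.09, -0.075, 0, 0, 0, 0.023],
    [-0.095, -0.069, 0, 0, 0, 0.023],
    [-0.1, -0.062, 0, 0, 0, 0.023],
    [-0.104, -0.054, 0, 0, 0, 0.023],
    [-0.107, -0.047, 0, 0, 0, 0.023],
    [-0.111, -0.039, 0, 0, 0, 0.023],
    [-0.113, -0.031, 0, 0, 0, 0.023],
    [-0.115, -0.023, 0, 0, 0, 0.023],
  ],
  gripper=0.28,
)

```text
t: 1.72
position: [0.3788, 0.3432, 0.2312]
orientation: [-0.002, 0.476, 0.88, 0.001]
force: [0.4, -0.2, 0.3]
width: 0.0414
```

```bash
python3 plan.py 0.043 -0.018 0.17 14
```

```text
t 1.7167 ledge xy [-0.2422  0.2908] z 0.2312 F [ 0.35 -0.23  0.35] w 0.0414
j [-1.05  0.05  0.24  1.81 -0.02  1.28 -0.23] target [ 0.574 -0.029  0.17 ] dist mm 424.8 rot deg [-0.2 -0.2 48.3]
[-0.100,-0.010,0.014,-0.000,-0.000,0.019],
[-0.100,-0.004,0.014,-0.000,-0.000,0.019],
[-0.100,0.002,0.014,-0.000,-0.000,0.019],
[-0.100,0.008,0.014,-0.000,-0.000,0.019],
[-0.099,0.014,0.014,-0.000,-0.000,0.019],
[-0.098,0.020,0.014,-0.000,-0.000,0.019],
[-0.097,0.026,0.014,-0.000,-0.000,0.019],
[-0.095,0.032,0.014,-0.000,-0.000,0.019],
[-0.093,0.038,0.014,-0.000,-0.000,0.019],
[-0.090,0.043,0.014,-0.000,-0.000,0.019],
[-0.088,0.048,0.014,-0.000,-0.000,0.019],
[-0.085,0.054,0.014,-0.000,-0.000,0.019],
[-0.081,0.059,0.014,-0.000,-0.000,0.019],
[-0.077,0.063,0.015,-0.000,-0.000,0.019],
```

Call:
drive_tool(
  targets=[
    [-0.1, -0.01, 0.01, 0, 0, 0.02],
    [-0.1, -0.004, 0.01, 0, 0, 0.02],
    [-0.1, 0.002, 0.01, 0, 0, 0.02],
    [-0.1, 0.008, 0.01, 0, 0, 0.02],
    [-0.1, 0.014, 0.01, 0, 0, 0.02],
    [-0.1, 0.02, 0.01, 0, 0, 0.02],
    [-0.1, 0.026, 0.01, 0, 0, 0.02],
    [-0.1, 0.032, 0.01, 0, 0, 0.02],
  ],
)

```text
t: 2.38
position: [0.4904, 0.1116, 0.2079]
orientation: [-0.003, 0.69, 0.724, 0.004]
force: [0.4, 0.4, 0.0]
width: 0.0245
```

```bash
python3 plan.py 0.043 -0.018 0.17 7
```

```text
t 2.3833 ledge xy [-0.0741  0.0964] z 0.2079 F [0.41 0.37 0.03] w 0.0245
j [-0.78  0.04  0.49  1.88 -0.03  1.23 -0.23] target [ 0.574 -0.029  0.17 ] dist mm 168.0 rot deg [ 0.  -0.5 17.9]
[-0.069,0.036,0.017,0.000,-0.000,0.014],
[-0.067,0.039,0.018,0.000,-0.000,0.014],
[-0.066,0.042,0.018,0.000,-0.000,0.014],
[-0.064,0.045,0.018,0.000,-0.000,0.014],
[-0.062,0.048,0.018,0.000,-0.000,0.014],
[-0.059,0.051,0.018,0.000,-0.000,0.014],
[-0.057,0.053,0.018,0.000,-0.000,0.014],
```

Call:
drive_tool(
  targets=[
    [-0.069, 0.036, 0.01, 0, 0, 0.015],
    [-0.067, 0.039, 0.01, 0, 0, 0.015],
    [-0.066, 0.042, 0.01, 0, 0, 0.015],
    [-0.064, 0.045, 0.01, 0, 0, 0.015],
    [-0.062, 0.048, 0.01, 0, 0, 0.015],
    [-0.059, 0.051, 0.01, 0, 0, 0.015],
    [-0.057, 0.053, 0.01, 0, 0, 0.015],
    [0, 0, 0, 0, 0, 0],
  ],
)

```text
t: 3.05
position: [0.5756, -0.0465, 0.1864]
orientation: [-0.002, 0.808, 0.589, 0.005]
force: [-1.2, -0.9, 0.5]
width: 0.0244
```

```bash
python3 plan.py 0.043 -0.018 0.13 2
python3 - <<'E'
from cell import robot
import cv2,pickle
d={}
for n in ["scene","side","wrist"]:
    s=robot.snapshot(n); d[n]=s; cv2.imwrite(f"pics/{n}1.png",s["color"][:,:,::-1])
d["obs"]=robot.get_obs()
pickle.dump(d,open("s1.pkl","wb"))
E
```

```text
t 3.05 ledge xy [ 0.0493 -0.034 ] z 0.1864 F [-1.21 -0.89  0.49] w 0.0244
j [-0.56  0.24  0.67  1.74 -0.17  1.21 -0.16] target [ 0.574 -0.029  0.13 ] dist mm 59.0 rot deg [ 0.2 -0.6 -2.7]
[0.025,-0.012,0.094,0.001,-0.002,-0.007],
[0.026,-0.011,0.094,0.001,-0.002,-0.007],
```

View pics/wrist1.png

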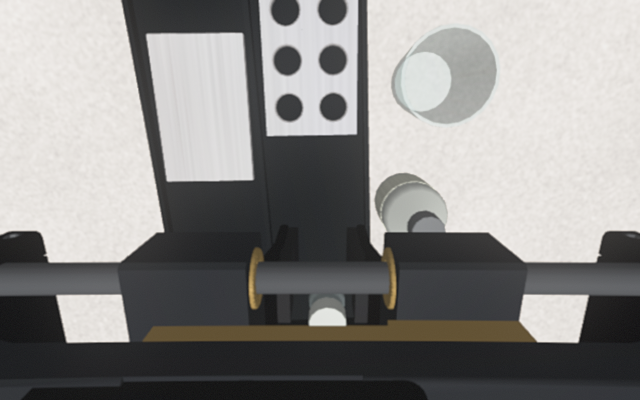

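View pics/side1.png

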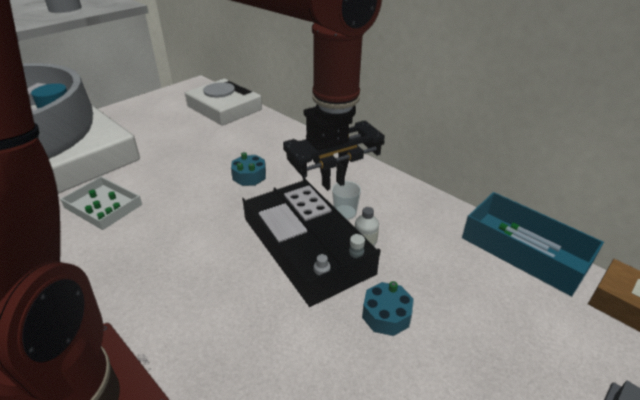

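The wrist picture shows the cover's trailing edge at row 135, columns 265–357. Both fingers are within that span and the jar is at (327,315) behind them. I'll refine from this view.

Run:
```python
from h import *
from plan import tw
import pickle
d=pickle.load(open("s1.pkl","rb")); s=d["wrist"]
for nm,uv,z in [("trailL",(266,136),.066),("trailR",(357,134),.066),("hole",(289,107),.066),("hole",(333,107),.066),("hole",(287,60),.066),("hole",(333,60),.066),
 ("blankTL",(164,181),.066),("blankTR",(254,181),.066),("midrib",(264,200),.068),("midrib",(258,60),.068),("rightrib",(368,20),.068),("rightrib",(370,190),.068),("leftedge",(124,10),.068),("leftedge",(165,228),.068)]:
    p=plane(s,[uv],z)[0]; print(nm,np.round(p,4),np.round(tw(p),4))
c=s["color"][0:260,100:420,::-1]; c=np.clip(cv2.resize(c,None,fx=2.3,fy=2.3,interpolation=2).astype(float)*2,0,255)
cv2.imwrite("pics/zw1.png",c)
```

```text
trailL [0.5463 0.0129 0.066 ] [0.0055 0.0157]
trailR [ 0.6148 -0.0069  0.066 ] [0.0769 0.0144]
hole [0.5706 0.0284 0.066 ] [0.025  0.0371]
hole [0.6029 0.0183 0.066 ] [0.0588 0.0357]
hole [0.5801 0.0608 0.066 ] [0.0258 0.0708]
hole [0.6127 0.0506 0.066 ] [0.0598 0.0695]
blankTL [0.4555 0.0034 0.066 ] [-0.0795 -0.0171]
blankTR [ 0.5247 -0.0183  0.066 ] [-0.0071 -0.02  ]
midrib [ 0.5274 -0.0354  0.068 ] [-0.     -0.0358]
midrib [0.5599 0.0669 0.068 ] [0.0046 0.0714]
rightrib [0.6442 0.0685 0.068 ] [0.0856 0.0949]
rightrib [ 0.6124 -0.0532  0.068 ] [ 0.0867 -0.0309]
leftedge [0.4814 0.1253 0.068 ] [-0.0864  0.1073]
leftedge [ 0.4409 -0.0335  0.068 ] [-0.084  -0.0566][ WARN:0@0.756] global loadsave.cpp:1063 imwrite_ Unsupported depth image for selected encoder is fallbacked to CV_8U.
```

View pics/zw1.png

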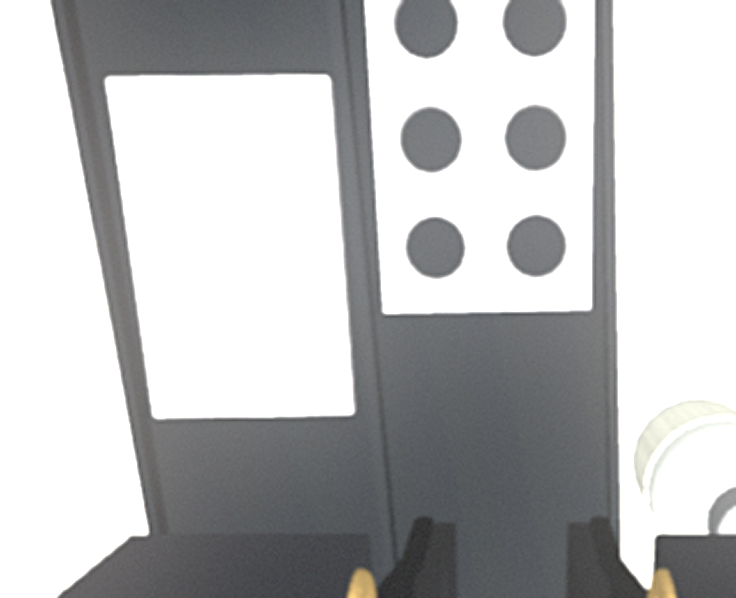

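```bash
python3 plan.py 0.042 -0.022 0.09 4
```

```text
t 3.2 ledge xy [ 0.047  -0.0292] z 0.1866 F [0.93 0.39 0.48] w 0.0246
j [-0.56  0.24  0.66  1.74 -0.17  1.21 -0.16] target [ 0.572 -0.033  0.09 ] dist mm 97.0 rot deg [ 0.1 -0.7 -2.2]
[0.005,-0.005,0.081,0.000,-0.001,-0.003],
[0.005,-0.004,0.081,0.000,-0.001,-0.003],
[0.005,-0.004,0.081,0.000,-0.001,-0.003],
[0.006,-0.004,0.081,0.000,-0.001,-0.003],
```

Call:
drive_tool(
  targets=[
    [0.008, -0.006, 0.08, 0, -0.001, -0.003],
    [0.008, -0.006, 0.08, 0, -0.001, -0.003],
    [0.006, -0.004, 0.08, 0, -0.001, -0.003],
    [0.006, -0.004, 0.06, 0, -0.001, -0.003],
    [0, 0, 0, 0, 0, 0],
  ],
)

```text
t: 3.62
position: [0.572, -0.0223, 0.0964]
orientation: [0.0, 0.79, 0.613, 0.004]
force: [-1.4, -0.7, 0.2]
width: 0.0242
```

```bash
python3 plan.py 0.042 -0.018 0.074 3
```

```text
t 3.6167 ledge xy [ 0.0396 -0.0116] z 0.0964 F [-1.4  -0.67  0.22] w 0.0242
j [-0.56  0.32  0.62  1.85 -0.22  1.03 -0.1 ] target [ 0.573 -0.029  0.074] dist mm 23.4 rot deg [ 0.3 -0.4  0.8]
[-0.007,0.002,0.025,0.001,-0.001,0.001],
[-0.007,0.003,0.025,0.001,-0.001,0.001],
[-0.007,0.003,0.025,0.001,-0.001,0.001],
```

Call:
drive_tool(
  targets=[
    [-0.01, 0.003, 0.02, 0, 0, 0],
    [-0.007, 0.003, 0.02, 0, 0, 0],
    [0, 0, 0.02, 0, 0, 0],
    [0, 0, 0, 0, 0, 0],
  ],
)

```text
t: 3.95
position: [0.5734, -0.0248, 0.0797]
orientation: [0.0, 0.788, 0.615, 0.006]
force: [-0.2, 0.4, -0.6]
width: 0.0247
```

```bash
python3 plan.py 0.042 -0.018 0.0735 2
python3 - <<'E'
from cell import robot
import cv2
for n in ["side","wrist"]:
    s=robot.snapshot(n); cv2.imwrite(f"pics/{n}2.png",s["color"][:,:,::-1])
E
python3 plan.py 0.042 -0.018 0.0735 2
```

```text
t 3.95 ledge xy [ 0.0416 -0.0136] z 0.0797 F [-0.17  0.42 -0.6 ] w 0.0247
j [-0.54  0.35  0.61  1.86 -0.24  1.   -0.07] target [ 0.573 -0.029  0.074] dist mm 7.6 rot deg [ 0.4 -0.5  1.1]
[-0.007,0.001,0.010,0.001,-0.001,0.003],
[-0.007,0.001,0.010,0.001,-0.001,0.003],
t 4.05 ledge xy [ 0.0422 -0.0138] z 0.0806 F [-0.01  0.15 -0.46] w 0.0246
j [-0.54  0.35  0.61  1.86 -0.24  1.   -0.07] target [ 0.573 -0.029  0.074] dist mm 8.3 rot deg [ 0.5 -0.5  1. ]
[-0.007,-0.001,0.012,0.001,-0.002,0.003],
[-0.007,-0.000,0.012,0.001,-0.002,0.003],
```

View pics/wrist2.png

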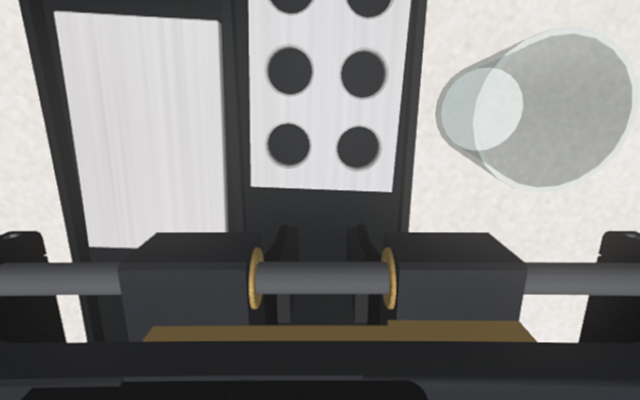

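The fingers stand in the lane behind the cover's edge, which is at row 188. I'll lower them the last few millimetres.

Call:
drive_tool(
  targets=[
    [-0.007, 0, 0.013, 0.001, -0.001, 0.003],
    [0, 0, 0.008, 0.001, -0.001, 0.003],
    [0, 0, 0, 0, 0, 0],
    [0, 0, 0, 0, 0, 0],
  ],
)

```text
t: 4.38
position: [0.5747, -0.0278, 0.0754]
orientation: [0.001, 0.795, 0.606, 0.003]
force: [-0.1, 0.2, 0.2]
width: 0.0246
```

```bash
python3 plan.py 0.042 -0.018 0.0735 1
```

```text
t 4.3833 ledge xy [ 0.0436 -0.0162] z 0.0754 F [-0.06  0.23  0.18] w 0.0246
j [-0.54  0.36  0.61  1.86 -0.25  1.   -0.09] target [ 0.573 -0.029  0.074] dist mm 3.1 rot deg [ 0.3 -0.2 -0.2]
[-0.006,-0.005,0.006,0.001,-0.001,-0.001],
```

Call:
drive_tool(
  targets=[
    [0, -0.003, 0.006, 0.001, 0, 0],
    [0.02, 0, 0, 0, 0, 0],
    [0.02, 0, 0, 0, 0, 0],
    [0.02, 0, 0, 0, 0, 0],
    [0.02, 0, 0, 0, 0, 0],
    [0.02, 0, 0, 0, 0, 0],
  ],
)

```text
t: 4.88
position: [0.5823, 0.0029, 0.0738]
orientation: [-0.001, 0.796, 0.606, 0.002]
force: [-0.4, -1.1, 0.3]
width: 0.0241
```

```bash
python3 plan.py 0.042 0.070 0.0738 6
python3 - <<'E'
from cell import robot
import cv2
for n in ["wrist"]:
    s=robot.snapshot(n); cv2.imwrite(f"pics/{n}3.png",s["color"][:,:,::-1])
E
```

```text
t 4.8833 ledge xy [0.043  0.0155] z 0.0738 F [-0.4  -1.13  0.33] w 0.0241
j [-0.57  0.38  0.6   1.84 -0.25  1.   -0.14] target [0.596 0.056 0.074] dist mm 54.6 rot deg [ 0.1 -0.2 -0.3]
[0.030,-0.001,0.000,0.000,-0.000,-0.000],
[0.030,-0.001,0.000,0.000,-0.000,-0.000],
[0.030,-0.001,0.000,0.000,-0.000,-0.000],
[0.030,-0.001,0.000,0.000,-0.000,-0.000],
[0.030,-0.001,0.000,0.000,-0.000,-0.000],
[0.030,-0.001,0.000,0.000,-0.000,-0.000],
```

View pics/wrist3.png

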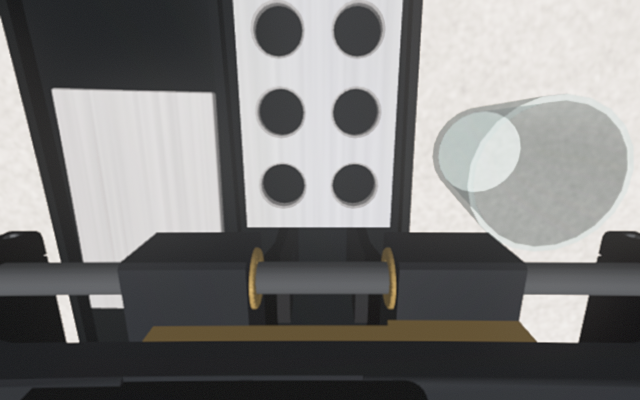

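The cover is moving with the fingers in contact (about 1 N) and lies square in its lane.

Call:
drive_tool(
  targets=[
    [0.02, -0.001, 0, 0, 0, 0],
    [0.02, -0.001, 0, 0, 0, 0],
    [0.02, -0.001, 0, 0, 0, 0],
    [0.02, 0, 0, 0, 0, 0],
    [0.02, 0, 0, 0, 0, 0],
    [0.015, 0, 0, 0, 0, 0],
    [0, 0, 0, 0, 0, 0],
  ],
)

```text
t: 5.52
position: [0.5918, 0.043, 0.0737]
orientation: [-0.001, 0.795, 0.607, 0.002]
force: [-0.6, -0.1, 0.8]
width: 0.0242
```

```bash
python3 plan.py 0.042 0.070 0.0738 1
python3 - <<'E'
from cell import robot
import cv2,pickle
d={}
for n in ["wrist","side","scene"]:
    s=robot.snapshot(n); d[n]=s; cv2.imwrite(f"pics/{n}4.png",s["color"][:,:,::-1])
pickle.dump(d,open("s4.pkl","wb"))
s=d["side"]["color"][165:305,230:405,::-1]
cv2.imwrite("pics/z_side4.png",cv2.convertScaleAbs(cv2.resize(s,None,fx=4.5,fy=4.2,interpolation=2),alpha=2.2))
E
```

```text
t 5.5167 ledge xy [0.0417 0.0566] z 0.0737 F [-0.6  -0.08  0.85] w 0.0242
j [-0.62  0.4   0.58  1.81 -0.26  1.01 -0.2 ] target [0.596 0.056 0.074] dist mm 13.4 rot deg [ 0.1 -0.2 -0.1]
[0.045,0.001,-0.000,0.000,-0.001,-0.001],
```

View pics/wrist4.png

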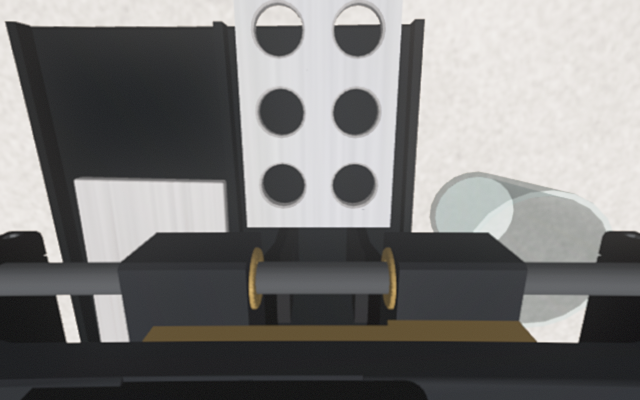

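View pics/z_side4.png

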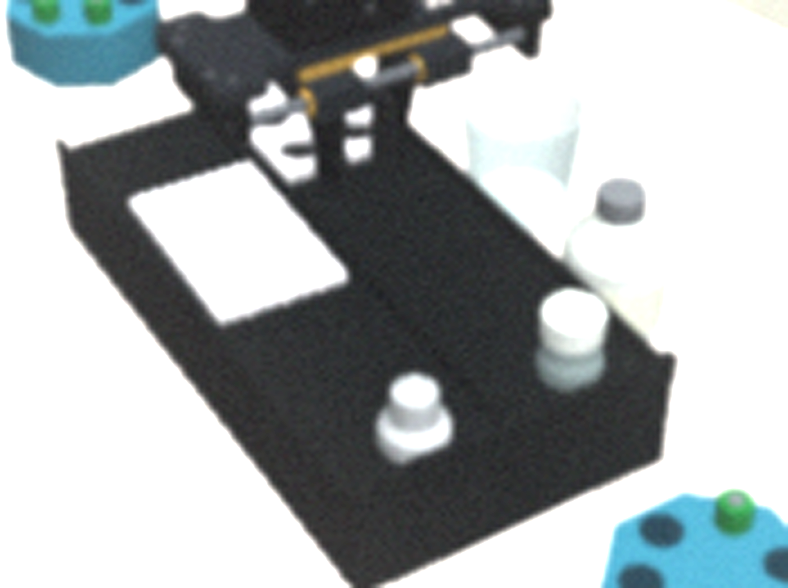

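Run:
```python
from h import *
from plan import tw
import pickle
s=pickle.load(open("s4.pkl","rb"))["wrist"]
g=cv2.cvtColor(s["color"],cv2.COLOR_RGB2GRAY)
for c in (130,180,280,357): print(c,g[18:36,c])
for nm,uv,z in [("endL",(130,27),.06),("end",(180,26.5),.06),("endholeL",(280,26),.06),("endholeR",(357,26),.06),("hole-34",(284,185),.066),("hole-34",(354,185),.066),("hole0",(281,112),.066),("hole0",(356,112),.066),("rib0",(218,23),.068),("rib84",(420,20),.068),("trail",(247,227),.066),("trail",(391,228),.066)]:
    p=plane(s,[uv],z)[0]; print(nm,np.round(tw(p),4))
```

```text
130 [226 226 227 228 229 229 233 229 158  73  47  54  54  57  57  56  55  55]
180 [226 226 226 225 225 226 226 208 147  76  50  55  58  59  58  57  57  57]
280 [225 227 228 230 231 235 233 165  83  59  62  66  67  67  65  67  67  66]
357 [234 232 230 228 228 228 179  99  60  64  68  69  69  69  68  68  68  69]
endL [-0.0418  0.1588]
end [-0.0202  0.1592]
endholeL [0.0234 0.1596]
endholeR [0.0571 0.1595]
hole-34 [0.0235 0.0893]
hole-34 [0.0569 0.0892]
hole0 [0.0232 0.1232]
hole0 [0.057  0.1232]
rib0 [-0.0014  0.1592]
rib84 [0.0824 0.1602]
trail [0.0046 0.0679]
trail [0.0757 0.0673]
```

Overhang is now about 18.7 mm, measured against the ledge end, so about 11 mm remains.

Call:
drive_tool(
  targets=[
    [0.012, 0, 0, 0, 0, 0],
    [0.012, 0, 0, 0, 0, 0],
    [0.008, 0, 0, 0, 0, 0],
    [0, 0, 0, 0, 0, 0],
    [0, 0, 0, 0, 0, 0],
  ],
)

```text
t: 6.08
position: [0.5941, 0.0503, 0.0739]
orientation: [-0.001, 0.796, 0.606, 0.002]
force: [-0.0, -0.7, -1.0]
width: 0.0243
```

```bash
cat > ck.py <<'E'
import sys
from cell import robot
import cv2
s=robot.snapshot("wrist"); cv2.imwrite(f"pics/wrist{sys.argv[1]}.png",s["color"][:,:,::-1])
import pickle; pickle.dump(s,open("sw.pkl","wb"))
E
python3 ck.py 5; python3 plan.py 0.042 0.068 0.0738 1
```

```text
t 6.1333 ledge xy [0.042  0.0643] z 0.0738 F [-0.26 -0.31 -0.19] w 0.0245
j [-0.63  0.4   0.58  1.8  -0.26  1.01 -0.22] target [0.595 0.054 0.074] dist mm 3.7 rot deg [ 0.1 -0.2 -0.3]
[0.012,-0.000,0.000,0.000,-0.001,-0.002],
```

View pics/wrist5.png

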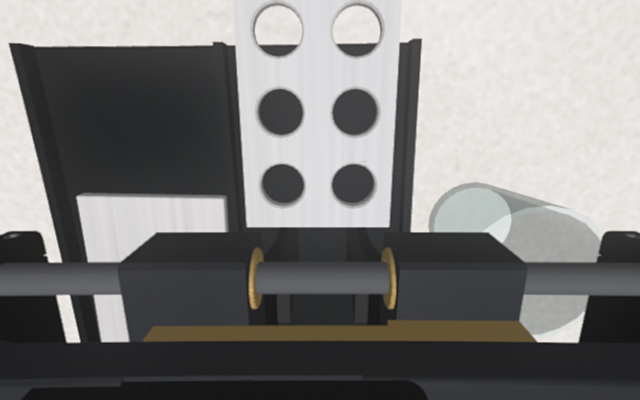

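Call:
drive_tool(
  targets=[
    [0.008, 0, 0, 0, 0, 0],
    [0.006, 0, 0, 0, 0, 0],
    [0, 0, 0, 0, 0, 0],
    [0, 0, 0, 0, 0, 0],
  ],
)

```text
t: 6.47
position: [0.5953, 0.0543, 0.0739]
orientation: [-0.001, 0.796, 0.606, 0.001]
force: [-0.6, -1.3, 0.7]
width: 0.0244
```

```bash
python3 ck.py 6; python3 plan.py 0.042 0.068 0.0738 1
python3 - <<'E'
from h import *
from plan import tw
import pickle
s=pickle.load(open("sw.pkl","rb")); g=cv2.cvtColor(s["color"],cv2.COLOR_RGB2GRAY)
def e(c):
    col=g[30:70,c].astype(float); i=np.where(col<145)[0][0]; return 30+i-1+(col[i-1]-145)/(col[i-1]-col[i])
for c in (130,180,280,357): print(c,e(c),tw(plane(s,[(c,e(c))],.06)[0]))
for uv in [(283,185),(353,185),(281,112),(355,112)]: print(tw(plane(s,[uv],.066)[0]))
E
```

```text
t 6.5167 ledge xy [0.0421 0.0684] z 0.0739 F [0.34 0.84 0.12] w 0.0239
j [-0.63  0.4   0.58  1.8  -0.26  1.01 -0.22] target [0.595 0.054 0.074] dist mm 0.4 rot deg [ 0.1 -0.2 -0.3]
[-0.001,-0.000,0.000,0.000,-0.001,-0.002],
130 55.8625 [-0.04296321  0.1592484 ]
180 55.438202247191015 [-0.02087421  0.15948007]
280 54.41558441558441 [0.02370694 0.15986196]
357 53.083333333333336 [0.05815878 0.16023597]
[0.02353988 0.10110159]
[0.05697883 0.10090412]
[0.02386926 0.13506258]
[0.05724186 0.13487971]
```

View pics/wrist6.png

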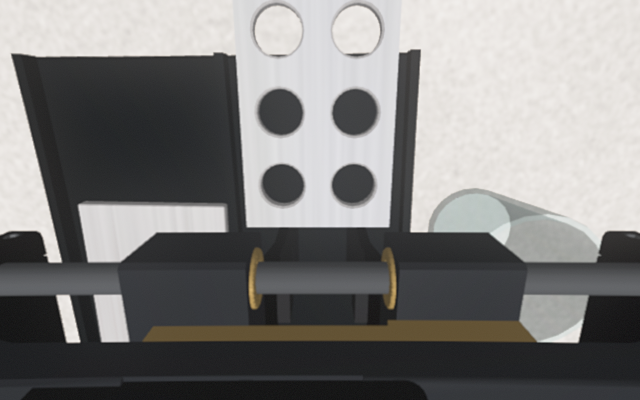

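The overhang is 30 mm. I'll back off along the lane, then go up.

Call:
drive_tool(
  targets=[
    [-0.03, 0, 0, 0, 0, 0],
    [-0.03, 0, 0, 0, 0, 0],
    [-0.02, 0, -0.02, 0, 0, 0],
    [0, 0, -0.06, 0, 0, 0],
    [0, 0, -0.1, 0, 0, 0],
    [0, 0, -0.1, 0, 0, 0],
    [0, 0, -0.1, 0, 0, 0],
    [0, 0, -0.1, 0, 0, 0],
  ],
)

```text
t: 7.18
position: [0.5823, 0.0224, 0.218]
orientation: [-0.003, 0.798, 0.603, -0.005]
force: [0.2, -0.2, 0.6]
width: 0.024
```

Call:
drive_tool(
  targets=[
    [-0.1, 0, -0.05, 0, 0, 0],
    [-0.1, 0, 0, 0, 0, 0],
    [-0.1, 0, 0, 0, 0, 0],
    [0, 0, 0, 0, 0, 0],
    [0, 0, 0, 0, 0, 0],
    [0, 0, 0, 0, 0, 0],
  ],
)

```text
t: 7.68
position: [0.5587, -0.0735, 0.2459]
orientation: [0.0, 0.799, 0.601, 0.003]
force: [0.7, -0.2, 0.0]
width: 0.0242
```

Run:
```python
from cell import robot
import cv2,pickle
d={}
for n in ["wrist","side","scene"]:
    s=robot.snapshot(n); d[n]=s; cv2.imwrite(f"pics/{n}7.png",s["color"][:,:,::-1])
pickle.dump(d,open("s7.pkl","wb"))
for n,(x0,y0) in {"scene":(200,140),"side":(230,165)}.items():
    c=d[n]["color"][y0:y0+140,x0:x0+175,::-1]
    cv2.imwrite(f"pics/z_{n}7.png",cv2.convertScaleAbs(cv2.resize(c,None,fx=4.5,fy=4.2,interpolation=2),alpha=2.2))
o=robot.get_obs(); print(o["t"],o["position"],o["qd"].round(3) if hasattr(o["qd"],"round") else o["qd"])
```

```text
7.8333 [ 0.55910297 -0.07122074  0.24521338] [-0.008  0.01  -0.009  0.    -0.002 -0.001 -0.   ]
```

View pics/z_scene7.png

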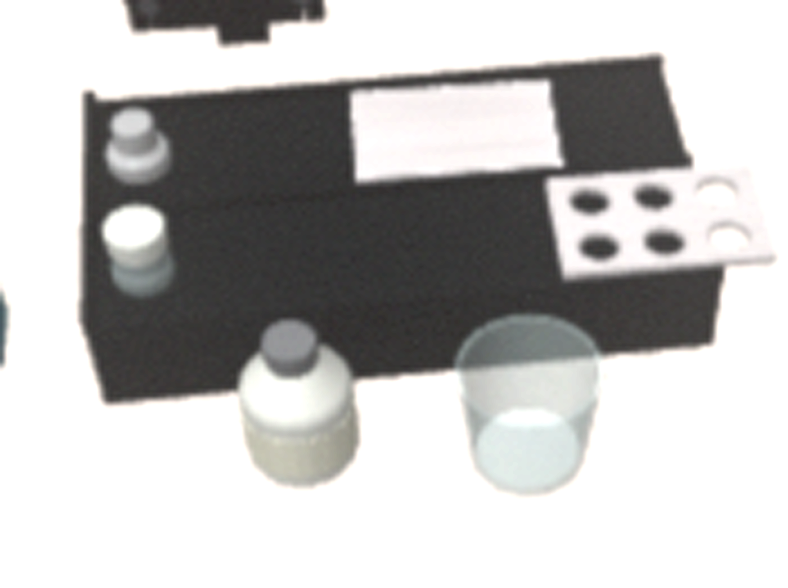

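View pics/z_side7.png

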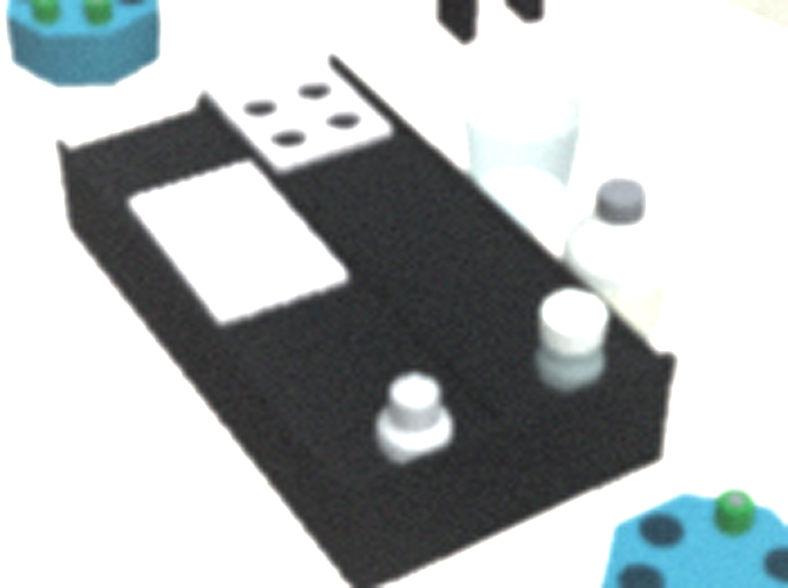

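Both views show the cover flat in its lane with its leading part past the end (scene zoom, columns 546–773). Nothing else has moved. One cross-check, then I hand in.

Run:
```python
from h import *
from plan import tw
import pickle
from cell import robot
s=pickle.load(open("s7.pkl","rb"))["scene"]
for p in [(546,180),(564,277),(752,170),(773,258)]:
    print(tw(plane(s,[np.array(p)/[4.5,4.2]+[200,140]],.066)[0]).round(4))
print(robot.sign_off())
```

```text
[0.0067 0.0806]
[0.0786 0.0798]
[0.012  0.1903]
[0.078  0.1874]
the job is handed in; nothing more can be done
None
```

I pushed the six-holed plate along its lane with the two fingertips, about 65 mm in all. I then backed the fingers off, raised the arm clear and handed the job in at about 8 s.

- **Overhang:** the last wrist measurement gave 30.0 mm past the ledge end. A rougher cross-check from the scene camera put it at 27 to 30 mm.
- **Plate:** it lies flat and square, and both cameras show it between the ribs of its lane.
- **Everything else:** the plain plate, jar, nut, beaker and bottle look unmoved in the scene and side pictures. I did not measure them again, or look closely at the two inserts.
- **Forces:** readings taken after each move stayed under about 2 N.

Early on, the network mistook the jar for the plate in the scene picture, with low confidence. I did not use that result as the plate's position, and took the plate's pose from its corners and holes instead.

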